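# Switch over a sauna heater module with a flat screwdriver

## Robot

A 6-joint arm with a two-finger parallel gripper is mounted at the origin on the work surface. World frame = base frame: x ahead of the robot, y to its left, z up, the work surface at z = 0. Lengths are in m, angles in rad, forces in N, time in s.
With the tool pointing down it reaches from about 0.25 to 0.725 m from the base axis. Payload 4 kg.
Tool frame: the origin (TCP) lies between the finger pads; the fingertips stand 11 mm ahead of it and the grasp point (between the pads) lies 8 mm behind it (bot.tip_extent is the distance from the TCP to the fingertips, in m); z points along the fingers, y is the line along which they close (so a half turn about z gives the same grasp; the last joint's range is limited). The gripper opens to 85 mm and grips with 20 to 120 N. Pads are 22 mm wide; open, the fingers measure 114 mm over their backs; the gripper's body (76 mm by 85 mm) begins 54 mm behind the grasp point. The pads swing forward as they close: fully open they stand 13 mm farther back than shut.
Start: joints at [1.28, 0.241, 0.005, 1.335, 0, 1.571], TCP at [0.143, 0.479, 0.242] pointing down, gripper open.
Joint ranges: [-2.72, 2.72], [-1.05, 1.87], [-1.09, 1.28], [-1.99, 2.15], [-1.42, 1.44], [-3.14, 3.14]. Speed limits (rad/s): [2.79, 2.79, 3.14, 3.14, 3.14, 3.14].

## Interface

Orientations are given as a unit quaternion [x, y, z, w].
In Python, from workcell import bot gives the robot as it stands. The module is installed in compiled form; this text tells all that it offers.
- The arm moves only by the tool drive_tool, never from a script. Its argument "rows" is a list of rows, each an object of numbers: "dx", "dy", "dz": the shift along the tool's x, y, z in units of 50 mm (1.0 is 50 mm); "wx", "wy", "wz": the turn, a rotation vector about the tool's x, y, z in units of 5 degrees (1.0 is 5 degrees); "hand": the finger opening in mm, from 0 to 85.4. A call has 1 to 20 rows; each row is the pose to reach, as a shift and turn from the pose commanded when the call began, along the tool's axes at that moment; what a row does not reach only later rows make up. A row lasts 1/10 s, in which the tool goes at most 50 mm and 8.59 degrees, less where a joint would pass 70% of its speed; a pose out of reach is approached as far as the arm can. A call with a gripper value outside its range is refused whole. The fingers move at their own pace and stop on an object; the grip force is fixed at half the most. Time passes only in rows, so rows that repeat a pose let the fingers close. It gives the time, the measured TCP pose, the force, the opening and the grip force at its end, in the units of the state.
- bot.get_obs(): the state, without advancing time (a new reading comes with each control period).
- bot.camera(name): name is "scene" or "top"; returns the picture (420x560x3 uint8, red, green, blue); there is no depth.
- bot.get_calibration(name): a dict with "vfov" (degrees; the focal length in pixels is half the picture's height over the tangent of half this angle, whatever the lens; pixels are square), "cx", "cy" (the principal point, pixels), "origin" and "rotation" of the camera in the world. Camera axes: x right, y up, looking along -z (the intrinsics and any distortion apply to the point x, -y, -z); pixel columns grow to the right and rows downward; lengths in m; the calibration is good to about 2 mm. A picture is of the moment at which its call begins. get_calibration takes no time and is no camera call.
- bot.job_done(): hands the job in; it is judged then, once.
Trained networks look in the newest picture that a camera, given by its name, has taken for a name from the list of things; names that differ only in an ending like _2 or _b are one class to them, and where a whole thing is asked for, a point or a joint stands for the part that bears it (a point fixed in the world has none). Each returns a list of dicts, best first, with "score" (0 to 1); they miss things now and then, are a little off and sometimes report something else, mostly with a low value. They report only what shows in the picture. A call takes as long as a camera call. They do not tell look-alikes from the thing itself.
- bot.look_for(camera, thing): "extent" ([centre column, centre row, width, height] in pixels, round what is visible of it).
- bot.outline_of(camera, thing): "region" (420x560 bool, what is visible of it) and "extent" ([centre column, centre row, width, height] in pixels, round what is visible of it).
The state is a dict: "clock": time; "joint_pos": joint angles; "joint_vel": joint speeds; "tau": joint torques, N m; "eef_pos": TCP position; "tool_rot": TCP orientation; "ft_force": force on the tool from outside, world axes, zero at the start; "ft_torque": the same for the moment, N m; "grip_width": finger opening in m; "grasp_force": force on a finger pad.
Only numpy, scipy, OpenCV 4.12 (cv2) and the standard library are available. Lean on these libraries where they do the work, as an engineer would, in place of code of your own. Each camera call takes 0.05 s, during which the arm holds its last target. There are 200 camera calls.

## Task

Take the blue flat screwdriver out of its wooden block, put its blade into the slot of the orange dial and turn that dial a quarter turn clockwise (seen from above), to its stop. Then stand the screwdriver upright in the hole of its wooden block again and let go. Leave the green dial as it is.

Things in the scene. Friction and masses are not known exactly. Their poses are not given: they have to be found in the camera images.
- driver_mid (a point): Centre of the blue handle of the loose screwdriver, upright, blade down in the wooden block; z up. Handle 36 mm along x, 24 along y (grip these), 76 high. Below it a black collar, 46 mm wide, 6 thick, resting on the block; then an 8 mm shaft and a flat blade 16 mm wide along x, 5 thick. Tip 114 mm below this point, 70 below the collar. 110 g. White stripe on the handle's end runs along the blade.
- block_hole (a point): Centre of the round hole, at the top face, of the wooden block that holds the screwdriver. The block is fixed, 80 x 80 mm and 80 mm high; the hole is 31 mm wide, its rim bevelled by 3 mm, and 76 mm deep. With the collar resting on the block the handle's centre is 44 mm above this point.
- orange_slot (a point): Centre of the orange dial on its axis, at its top, 66 mm above the table; z up, x along its slot (turns with it). Dial 48 mm wide; the slot runs right across, 12 mm deep, 7 wide, its top 4 mm flared to 15 wide, floor black. On a fixed grey box, foot 110 x 86 mm, 50 high. The blade has about 7 degrees of play either way in the slot: turn it about 10 degrees further than the dial should go.
- orange_dial (a joint): Turn of the orange dial in rad, growing clockwise seen from above: 0 with the slot at the white ticks on the box, 1.571 (a quarter turn on) at the orange ticks, with a stop at each end. It starts between 0 and 0.15. It turns stiffly, with 0.08 N m, and stays where it is left.
- green_slot_end (a point): Bystander: one end of the slot of the green dial, 22 mm from that dial's axis, at its top. The green dial and its box are like the orange ones, its slot turned anyhow; the two axes are at least 140 mm apart. All else on the table within 0.7 m of the robot's base is lower than 50 mm; what lies farther off is lower than 150 mm.
Mind the look-alikes: they are no part of the job. There is more than one size of the part that bears driver_mid; the job needs the middle-sized.

How it is judged:
By the outcome, as a careful person would: the job done as asked, in the order asked, and still so for the second after the job is handed in, with the robot touching nothing.
It also fails if it takes over 54 s, if anything falls off the work surface, if the arm or the gripper's body presses on something with over 40 N, if the wrist force passes 120 N, or if a joint passes its speed limit or range.

## Working session

There is one attempt and no reset: what is moved stays moved. The work goes in short steps, Python scripts to look and compute and a tool call to move; the robot and the scene stay as the last step left them, time stands still between calls to the robot, and variables do not carry over. Pictures are saved under pics/ and viewed, at most 10 in all, crops included, and the job is handed in when it is done.

Besides the shell and the picture viewer there is one more tool, called after ">>>" by a JSON object that holds its "op" and its "data", one argument or row to a line. drive_tool: Moves the arm, as the interface text tells. Its arguments: {"type":"object","properties":{"rows":{"type":"array","items":{"type":"object","properties":{"dx":{"type":"number"},"dy":{"type":"number"},"dz":{"type":"number"},"wx":{"type":"number"},"wy":{"type":"number"},"wz":{"type":"number"},"hand":{"type":"number"}}}}},"required":["rows"]}

```bash
mkdir -p pics; ls
python3 - <<'E'
from workcell import bot
import cv2,numpy as np
o=bot.get_obs();print({k:np.round(v,3) for k,v in o.items()})
for c in("scene","top"):
    im=bot.camera(c);cv2.imwrite(f"pics/{c}0.png",im[:,:,::-1]);print(c,bot.get_calibration(c))
    for t in("driver_mid","block_hole","orange_slot","orange_dial","green_slot_end"):
        print(t,[(round(d["score"],2),np.round(d["extent"]).tolist()) for d in bot.look_for(c,t)][:5])
E
```

```text
pics
{'clock': np.float64(0.0), 'joint_pos': array([1.28 , 0.241, 0.004, 1.335, 0.   , 1.571]), 'joint_vel': array([-0.   , -0.001, -0.   , -0.   , -0.001,  0.   ]), 'tau': array([-1.0000e-03, -3.7232e+01,  2.5241e+01,  1.7000e-02, -0.0000e+00,
       -0.0000e+00]), 'eef_pos': array([0.143, 0.478, 0.241]), 'tool_rot': array([ 0.145,  0.989, -0.001, -0.   ]), 'ft_force': array([-0.658,  0.764,  0.153]), 'ft_torque': array([0.051, 0.051, 0.036]), 'grasp_force': np.float64(0.0), 'grip_width': np.float64(0.085)}
scene {'vfov': 54.78012462287698, 'cx': 288.11539028327434, 'cy': 205.95070382152107, 'origin': array([ 0.91528209, -0.50380354,  0.68316857]), 'rotation': array([0.39127119, 0.14250894, 0.30876076, 0.85514025])}
driver_mid [(0.96, [198.0, 236.0, 18.0, 34.0]), (0.87, [226.0, 250.0, 25.0, 43.0]), (0.63, [285.0, 284.0, 35.0, 88.0])]
block_hole [(0.96, [230.0, 276.0, 57.0, 57.0])]
orange_slot [(0.47, [368.0, 181.0, 20.0, 18.0])]
orange_dial [(0.56, [368.0, 180.0, 17.0, 15.0])]
green_slot_end [(0.65, [332.0, 234.0, 20.0, 20.0])]
top {'vfov': 50.39573872886574, 'cx': 281.3228114942565, 'cy': 208.35118759525113, 'origin': array([0.37370163, 0.00356751, 0.93431364]), 'rotation': array([ 0.06690442, -0.05666321, -0.70181358,  0.70694467])}
driver_mid [(0.67, [381.0, 154.0, 44.0, 44.0]), (0.58, [388.0, 227.0, 32.0, 26.0]), (0.55, [374.0, 288.0, 25.0, 15.0])]
block_hole [(0.74, [379.0, 234.0, 60.0, 54.0])]
orange_slot [(0.84, [161.0, 202.0, 33.0, 21.0])]
orange_dial [(0.64, [165.0, 201.0, 25.0, 26.0])]
green_slot_end [(0.74, [272.0, 183.0, 22.0, 24.0])]
```

View pics/scene0.png

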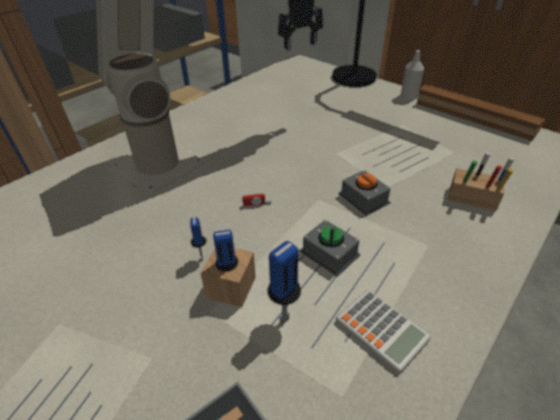

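View pics/top0.png

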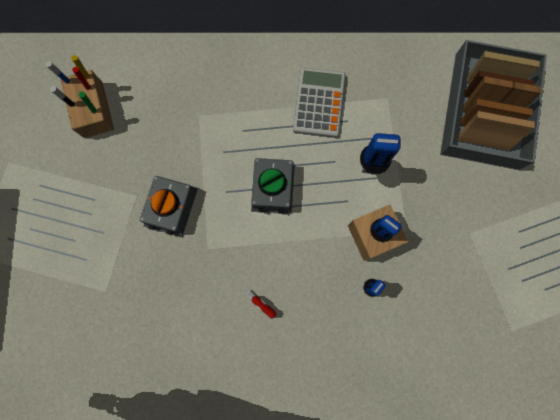

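The middle driver stands in the block, at top (388,227) and scene (226,250). The larger one is at top (381,154) and the smaller at (374,288). The orange dial is at top (164,202) and scene (368,181), the green one at top (272,182).

```bash
cat > h.py <<'E'
import numpy as np,cv2
from scipy.spatial.transform import Rotation as R
from workcell import bot
def cam(c):
    k=bot.get_calibration(c);return k,210/np.tan(np.radians(k["vfov"]/2)),R.from_quat(k["rotation"]).as_matrix()
def ray(c,u,v):
    k,f,M=cam(c);d=M@np.array([(u-k["cx"])/f,-(v-k["cy"])/f,-1]);return k["origin"],d/np.linalg.norm(d)
def atz(c,u,v,z):
    o,d=ray(c,u,v);return o+d*(z-o[2])/d[2]
def proj(c,p):
    k,f,M=cam(c);q=M.T@(np.array(p)-k["origin"]);return np.array([k["cx"]-f*q[0]/q[2],k["cy"]+f*q[1]/q[2]])
def tri(u1,u2):
    (o,d),(p,e)=ray("top",*u1),ray("scene",*u2)
    s=np.linalg.lstsq(np.c_[d,-e],p-o,rcond=None)[0];a,b=o+s[0]*d,p+s[1]*e
    return (a+b)/2,np.linalg.norm(a-b)
E
python3 - <<'E'
from h import *
T=cv2.imread("pics/top0.png");S=cv2.imread("pics/scene0.png")
print("orange",tri((164,202),(367.5,180.5)),atz("top",164,202,.066),atz("scene",367.5,180.5,.066))
print("green",atz("top",272,182,.066))
def tile(I,u,v,r):
    return cv2.resize(I[v-r:v+r,u-r*4//3:u+r*4//3],(400,300),interpolation=cv2.INTER_CUBIC)
cv2.imwrite("pics/tiles.png",np.vstack([np.hstack([tile(T,164,202,30),tile(T,382,232,30)]),np.hstack([tile(S,367,185,30),tile(S,228,260,45)])]))
for c,I in(("top",T),("scene",S)):
    h=cv2.cvtColor(I,cv2.COLOR_BGR2HSV)
    m=((h[...,0]<18)&(h[...,1]>190)&(h[...,2]>120)).astype(np.uint8)
    n,l,s,ce=cv2.connectedComponentsWithStats(m)
    print(c,"or",[(s[i].tolist(),ce[i].round(1)) for i in range(1,n) if s[i,4]>40])
    m=((abs(h[...,0].astype(int)-112)<14)&(h[...,1]>150)&(h[...,2]>50)).astype(np.uint8)
    n,l,s,ce=cv2.connectedComponentsWithStats(m)
    print(c,"bl",[(s[i].tolist(),ce[i].round(1)) for i in range(1,n) if s[i,4]>40])
E
```

```text
orange (array([0.54198651, 0.25411451, 0.05869728]), np.float64(0.005139879598127895)) [0.5385791 0.2502404 0.066    ] [0.54772699 0.24776918 0.066     ]
green [0.58050278 0.03592601 0.066     ]
top or [([151, 191, 12, 19, 130], array([156.2, 199.3])), ([161, 192, 13, 21, 146], array([168., 203.])), ([252, 298, 21, 19, 86], array([261.7, 307. ]))]
top bl [([364, 134, 36, 30, 481], array([380.6, 145.7])), ([373, 216, 28, 20, 280], array([386.6, 226. ])), ([366, 280, 19, 16, 145], array([375.1, 287.7]))]
scene or []
scene bl [([192, 220, 10, 24, 125], array([196.4, 233.4])), ([215, 234, 17, 31, 242], array([223.7, 247.3])), ([270, 242, 27, 56, 804], array([282.4, 270.2]))]
```

View pics/tiles.png

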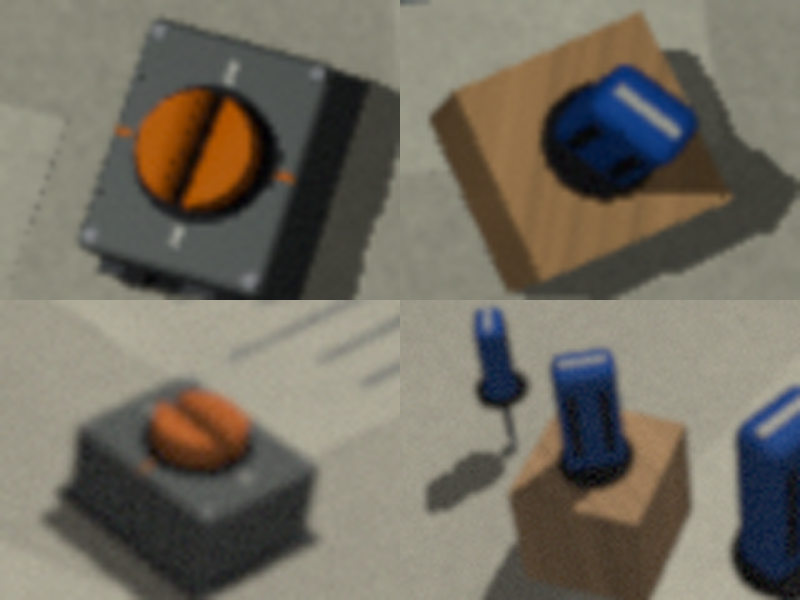

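Run:
```python
from h import *
np.set_printoptions(precision=4,suppress=True)
for p in [(353.4,220.6),(390.4,204.4),(408.4,241.6),(369.7,258.4)]: print("blk top",atz("top",*p,.08))
for p in [(254.1,253.4),(240,281.6),(201.6,272.),(217.5,243.5)]: print("blk scene",atz("scene",*p,.08))
# stripe ends
for c,a,b in(("top",(385.4,219.4),(396,229.5) if 0 else (398,229)),("scene",(217.1,226),(229.7,224))):
    a,b=atz(c,*a,.162),atz(c,*b,.162);print(c,"stripe",a,b,(a+b)/2,np.linalg.norm(a-b))
print("slot dir",atz("top",164+10*0,202,.066), atz("top",168.8,190.4,.066)-atz("top",159.4,213.,.066))
print("ticks w",atz("top",170.4,186.2,.05),atz("top",159.4,219,.05),"o",atz("top",149,198.2,.05),atz("top",181.2,207.4,.05))
for u,v in((332,235),): print("green sc",atz("scene",u,v,.066),atz("top",272,182,.066))
# edge straightness
T=cv2.imread("pics/top0.png",0).astype(float)
c=np.arange(10,551,30);r=[]
for x in c:
    col=T[20:45,x-2:x+3].mean(1);d=np.diff(col);r.append(20.5+(d*np.arange(24))[d>3].sum()/d[d>3].sum())
r=np.array(r);print("edge",r.round(1),(r-np.polyval(np.polyfit(c,r,1),c)).round(2))
```

```text
blk top [ 0.5015 -0.1227  0.08  ]
blk top [ 0.5338 -0.195   0.08  ]
blk top [ 0.4616 -0.2268  0.08  ]
blk top [ 0.4291 -0.1522  0.08  ]
blk scene [ 0.5078 -0.1227  0.08  ]
blk scene [ 0.5365 -0.1914  0.08  ]
blk scene [ 0.4633 -0.222   0.08  ]
blk scene [ 0.4308 -0.1508  0.08  ]
top stripe [ 0.4917 -0.1663  0.162 ] [ 0.475  -0.1876  0.162 ] [ 0.4834 -0.177   0.162 ] 0.027061448616421867
scene stripe [ 0.4627 -0.1684  0.162 ] [ 0.4769 -0.1496  0.162 ] [ 0.4698 -0.159   0.162 ] 0.023511903348719738
slot dir [0.5386 0.2502 0.066 ] [ 0.0459 -0.0163  0.    ]
ticks w [0.5745 0.2435 0.05  ] [0.5068 0.2622 0.05  ] o [0.5493 0.2858 0.05  ] [0.5307 0.2193 0.05  ]
green sc [0.5906 0.032  0.066 ] [0.5805 0.0359 0.066 ]
edge [32.4 32.4 32.3 32.2 32.2 32.3 32.2 32.3 32.3 32.1 32.1 32.1 32.1 32.1
 32.  32.  32.  31.9 31.8] [-0.02  0.06 -0.02 -0.06 -0.08  0.07 -0.02  0.06  0.08 -0.06 -0.01 -0.03
 -0.02  0.05  0.01  0.02  0.06  0.   -0.1 ]
```

```bash
cat >> h.py <<'E'
def units(pos,yaw):
    """tool-frame units to TCP pos, tool down, tool y at yaw (deg)"""
    o=bot.get_obs();M=R.from_quat(o["tool_rot"]).as_matrix();y=np.radians(yaw)
    ty=np.array([np.cos(y),np.sin(y),0]);tz=np.array([0,0,-1.]);N=np.c_[np.cross(ty,tz),ty,tz]
    w=R.from_matrix(M.T@N).as_rotvec(degrees=True)
    print("t",o["clock"],"d",np.round(M.T@(np.array(pos)-o["eef_pos"])/.05,3),"w",np.round(w/5,2))
E
python3 - <<'E'
from h import *
for c,a,b in(("scene",(217,234.5),(229.5,233)),):
    a,b=atz(c,*a,.162),atz(c,*b,.162);print(c,"stripe",a,b,(a+b)/2,np.degrees(np.arctan2(*(b-a)[1::-1])))
units((.483,-.1765,.26),142)
E
```

```text
scene stripe [ 0.4791888  -0.18385517  0.162     ] [ 0.49391504 -0.16661582  0.162     ] [ 0.48655192 -0.17523549  0.162     ] 49.49529569600109
t 0.6 d [-10.266 -10.612  -0.354] w [  0.     0.   -13.73]
```

>>> {"op": "drive_tool", "data": {
  "rows": [
    {"dx":-10.25,"dy":-10.62,"dz":-0.35,"wz":-13.6,"hand":85},
    {"dx":-10.25,"dy":-10.62,"dz":-0.35,"wz":-13.6,"hand":85},
    {"dx":-10.25,"dy":-10.62,"dz":-0.35,"wz":-13.6,"hand":85},
    {"dx":-10.25,"dy":-10.62,"dz":-0.35,"wz":-13.6,"hand":85},
    {"dx":-10.25,"dy":-10.62,"dz":-0.35,"wz":-13.6,"hand":85},
    {"dx":-10.25,"dy":-10.62,"dz":-0.35,"wz":-13.6,"hand":85},
    {"dx":-10.25,"dy":-10.62,"dz":-0.35,"wz":-13.6,"hand":85},
    {"dx":-10.25,"dy":-10.62,"dz":-0.35,"wz":-13.6,"hand":85},
    {"dx":-10.25,"dy":-10.62,"dz":-0.35,"wz":-13.6,"hand":85},
    {"dx":-10.25,"dy":-10.62,"dz":-0.35,"wz":-13.6,"hand":85},
    {"dx":-10.25,"dy":-10.62,"dz":-0.35,"wz":-13.6,"hand":85},
    {"dx":-10.25,"dy":-10.62,"dz":-0.35,"wz":-13.6,"hand":85},
    {"dx":-10.25,"dy":-10.62,"dz":-0.35,"wz":-13.6,"hand":85},
    {"dx":-10.25,"dy":-10.62,"dz":-0.35,"wz":-13.6,"hand":85},
    {"dx":-10.25,"dy":-10.62,"dz":-0.35,"wz":-13.6,"hand":85},
    {"dx":-10.25,"dy":-10.62,"dz":-0.35,"wz":-13.6,"hand":85},
    {"dx":-10.25,"dy":-10.62,"dz":-0.35,"wz":-13.6,"hand":85},
    {"dx":-10.25,"dy":-10.62,"dz":-0.35,"wz":-13.6,"hand":85},
    {"dx":-10.25,"dy":-10.62,"dz":-0.35,"wz":-13.6,"hand":85},
    {"dx":-10.25,"dy":-10.62,"dz":-0.35,"wz":-13.6,"hand":85}
  ]
}}

```text
invalid input at $.rows[0]: expected keys dx, dy, dz, wx, wy, wz, hand
```

Run:
```python
from h import *
o=bot.get_obs();print(o["eef_pos"],o["joint_pos"].round(2),o["ft_force"].round(1))
units((.4835,-.1768,.116),141.3)
S=bot.camera("scene")[:,:,::-1];T=bot.camera("top")[:,:,::-1]
p=o["eef_pos"]+[0,0,-.011];a=proj("scene",p);b=proj("top",p);print(a,b)
cv2.imwrite("pics/g1.png",np.hstack([cv2.resize(S[150:300,160:310],(400,400),interpolation=2),cv2.resize(T[130:280,300:450],(400,400),interpolation=2)]))
```

```text
[0.14336771 0.479003   0.24232839] [ 1.28  0.24  0.    1.34 -0.    1.57] [-0.5 -0.1 -0.2]
t 0.6 d [-10.278 -10.615   2.526] w [  0.     0.   -13.59]
[299.9257076   51.17193819] [-35.26501125 442.85492846]
```

View pics/g1.png

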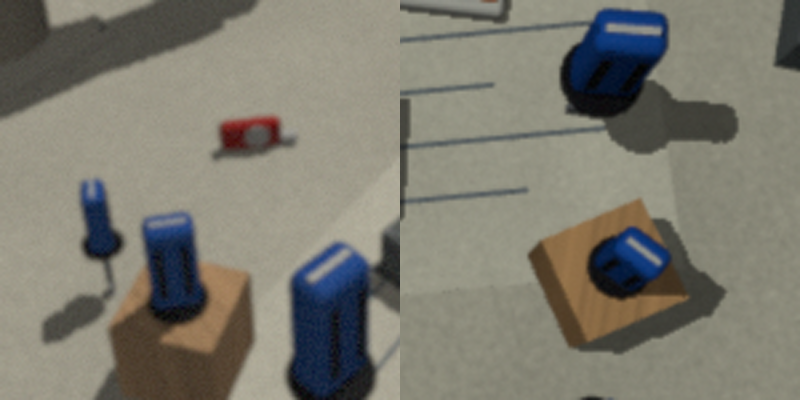

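>>> {"op": "drive_tool", "data": {
  "rows": [
    {"dx":-10.28,"dy":-10.62,"dz":-0.35,"wx":0,"wy":0,"wz":-13.6,"hand":85},
    {"dx":-10.28,"dy":-10.62,"dz":-0.35,"wx":0,"wy":0,"wz":-13.6,"hand":85},
    {"dx":-10.28,"dy":-10.62,"dz":-0.35,"wx":0,"wy":0,"wz":-13.6,"hand":85},
    {"dx":-10.28,"dy":-10.62,"dz":-0.35,"wx":0,"wy":0,"wz":-13.6,"hand":85},
    {"dx":-10.28,"dy":-10.62,"dz":-0.35,"wx":0,"wy":0,"wz":-13.6,"hand":85},
    {"dx":-10.28,"dy":-10.62,"dz":-0.35,"wx":0,"wy":0,"wz":-13.6,"hand":85},
    {"dx":-10.28,"dy":-10.62,"dz":-0.35,"wx":0,"wy":0,"wz":-13.6,"hand":85},
    {"dx":-10.28,"dy":-10.62,"dz":-0.35,"wx":0,"wy":0,"wz":-13.6,"hand":85},
    {"dx":-10.28,"dy":-10.62,"dz":-0.35,"wx":0,"wy":0,"wz":-13.6,"hand":85},
    {"dx":-10.28,"dy":-10.62,"dz":-0.35,"wx":0,"wy":0,"wz":-13.6,"hand":85},
    {"dx":-10.28,"dy":-10.62,"dz":-0.35,"wx":0,"wy":0,"wz":-13.6,"hand":85},
    {"dx":-10.28,"dy":-10.62,"dz":-0.35,"wx":0,"wy":0,"wz":-13.6,"hand":85},
    {"dx":-10.28,"dy":-10.62,"dz":-0.35,"wx":0,"wy":0,"wz":-13.6,"hand":85},
    {"dx":-10.28,"dy":-10.62,"dz":-0.35,"wx":0,"wy":0,"wz":-13.6,"hand":85},
    {"dx":-10.28,"dy":-10.62,"dz":-0.35,"wx":0,"wy":0,"wz":-13.6,"hand":85},
    {"dx":-10.28,"dy":-10.62,"dz":-0.35,"wx":0,"wy":0,"wz":-13.6,"hand":85},
    {"dx":-10.28,"dy":-10.62,"dz":-0.35,"wx":0,"wy":0,"wz":-13.6,"hand":85},
    {"dx":-10.28,"dy":-10.62,"dz":-0.35,"wx":0,"wy":0,"wz":-13.6,"hand":85}
  ]
}}

```text
clock: 2.5
eef_pos: [0.4839, -0.1787, 0.2591]
tool_rot: [-0.432, 0.902, 0.0, -0.0]
ft_force: [-0.5, 0.3, -0.5]
grip_width: 0.0849
grasp_force: 0.0
```

Run:
```python
from h import *
o=bot.get_obs();print(o["eef_pos"],o["joint_pos"].round(2),o["ft_force"].round(1))
units((.4835,-.1768,.116),141.3)
S=bot.camera("scene")[:,:,::-1];T=bot.camera("top")[:,:,::-1]
p=o["eef_pos"]+[0,0,-.011];print(proj("scene",p),proj("top",p))
cv2.imwrite("pics/g2.png",np.hstack([cv2.resize(S[150:300,160:310],(400,400),interpolation=2),cv2.resize(T[130:280,300:450],(400,400),interpolation=2)]))
```

```text
[ 0.48385671 -0.17871833  0.25910844] [-0.35  0.27  0.08  1.39  0.   -1.25] [-0.5  0.3 -0.5]
t 2.5 d [-0.026  0.027  2.862] w [ 0.01 -0.   -0.03]
[215.18830145 197.7236369 ] [405.56915757 216.15777592]
```

View pics/g2.png

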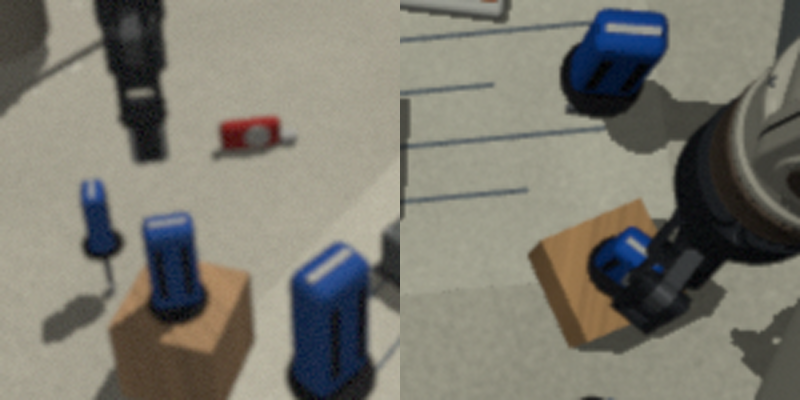

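The gripper is over the driver: the near fingertip shows at scene tile (150,150), in line with the handle at (168,220). Now descend and close.

>>> {"op": "drive_tool", "data": {
  "rows": [
    {"dx":-0.03,"dy":0.03,"dz":0.8,"wx":0,"wy":0,"wz":0,"hand":85},
    {"dx":-0.03,"dy":0.03,"dz":1.5,"wx":0,"wy":0,"wz":0,"hand":85},
    {"dx":-0.03,"dy":0.03,"dz":2.0,"wx":0,"wy":0,"wz":0,"hand":85},
    {"dx":-0.03,"dy":0.03,"dz":2.4,"wx":0,"wy":0,"wz":0,"hand":85},
    {"dx":-0.03,"dy":0.03,"dz":2.7,"wx":0,"wy":0,"wz":0,"hand":85},
    {"dx":-0.03,"dy":0.03,"dz":2.86,"wx":0,"wy":0,"wz":0,"hand":85},
    {"dx":-0.03,"dy":0.03,"dz":2.86,"wx":0,"wy":0,"wz":0,"hand":85},
    {"dx":-0.03,"dy":0.03,"dz":2.86,"wx":0,"wy":0,"wz":0,"hand":85},
    {"dx":-0.03,"dy":0.03,"dz":2.86,"wx":0,"wy":0,"wz":0,"hand":10},
    {"dx":-0.03,"dy":0.03,"dz":2.86,"wx":0,"wy":0,"wz":0,"hand":10},
    {"dx":-0.03,"dy":0.03,"dz":2.86,"wx":0,"wy":0,"wz":0,"hand":10},
    {"dx":-0.03,"dy":0.03,"dz":2.86,"wx":0,"wy":0,"wz":0,"hand":10},
    {"dx":-0.03,"dy":0.03,"dz":2.86,"wx":0,"wy":0,"wz":0,"hand":10},
    {"dx":-0.03,"dy":0.03,"dz":2.86,"wx":0,"wy":0,"wz":0,"hand":10},
    {"dx":-0.03,"dy":0.03,"dz":2.86,"wx":0,"wy":0,"wz":0,"hand":10},
    {"dx":-0.03,"dy":0.03,"dz":2.86,"wx":0,"wy":0,"wz":0,"hand":10}
  ]
}}

```text
clock: 4.2
eef_pos: [0.4836, -0.1752, 0.1172]
tool_rot: [-0.433, 0.901, -0.0, 0.0]
ft_force: [0.2, -0.2, 3.1]
grip_width: 0.0234
grasp_force: 59.2
```

Run:
```python
from h import *
# refine dial centre & slot angle from saved first top picture: dark slot pixels between the orange halves
T=cv2.imread("pics/top0.png");h=cv2.cvtColor(T,cv2.COLOR_BGR2HSV)
m=((h[...,0]<20)&(h[...,1]>150)&(h[...,2]>60)).astype(np.uint8);m[:,:140]=0;m[:,190:]=0;m[:180]=0;m[225:]=0
pts=np.argwhere(m)[:,::-1].astype(np.float32)
(c,r)=cv2.minEnclosingCircle(pts);print("circle",c,r,atz("top",*c,.066),atz("top",*c,.058))
e=cv2.fitEllipse(cv2.convexHull(pts));print("ellipse",e,atz("top",*e[0],.062))
units((.5385,.2505,.28),141.3-71.5+0.3)
```

```text
circle (165.0, 202.5) 17.585603713989258 [0.53757924 0.24819003 0.066     ] [0.53908909 0.2504438  0.058     ]
ellipse ((164.66162109375, 202.13389587402344), (22.825502395629883, 34.6286506652832), 103.79732513427734) [0.53907422 0.2500355  0.062     ]
t 4.2 d [-7.334  4.46  -3.26 ] w [-1.000e-02  1.000e-02  1.425e+01]
```

>>> {"op": "drive_tool", "data": {
  "rows": [
    {"dx":0,"dy":0,"dz":-0.6,"wx":0,"wy":0,"wz":0,"hand":10},
    {"dx":0,"dy":0,"dz":-1.3,"wx":0,"wy":0,"wz":0,"hand":10},
    {"dx":0,"dy":0,"dz":-2.1,"wx":0,"wy":0,"wz":0,"hand":10},
    {"dx":0,"dy":0,"dz":-2.8,"wx":0,"wy":0,"wz":0,"hand":10},
    {"dx":-0.5,"dy":0.3,"dz":-3.26,"wx":0,"wy":0,"wz":0.6,"hand":10},
    {"dx":-1.1,"dy":0.7,"dz":-3.26,"wx":0,"wy":0,"wz":2.0,"hand":10},
    {"dx":-1.8,"dy":1.1,"dz":-3.26,"wx":0,"wy":0,"wz":3.5,"hand":10},
    {"dx":-2.5,"dy":1.5,"dz":-3.26,"wx":0,"wy":0,"wz":5.0,"hand":10},
    {"dx":-3.2,"dy":1.9,"dz":-3.26,"wx":0,"wy":0,"wz":6.5,"hand":10},
    {"dx":-3.9,"dy":2.4,"dz":-3.26,"wx":0,"wy":0,"wz":8.0,"hand":10},
    {"dx":-4.6,"dy":2.8,"dz":-3.26,"wx":0,"wy":0,"wz":9.5,"hand":10},
    {"dx":-5.3,"dy":3.2,"dz":-3.26,"wx":0,"wy":0,"wz":11.0,"hand":10},
    {"dx":-6.0,"dy":3.65,"dz":-3.26,"wx":0,"wy":0,"wz":12.5,"hand":10},
    {"dx":-6.6,"dy":4.0,"dz":-3.26,"wx":0,"wy":0,"wz":13.6,"hand":10},
    {"dx":-7.1,"dy":4.3,"dz":-3.26,"wx":0,"wy":0,"wz":14.2,"hand":10},
    {"dx":-7.34,"dy":4.48,"dz":-3.26,"wx":0,"wy":0,"wz":14.2,"hand":10},
    {"dx":-7.34,"dy":4.48,"dz":-3.26,"wx":0,"wy":0,"wz":14.2,"hand":10},
    {"dx":-7.34,"dy":4.48,"dz":-3.26,"wx":0,"wy":0,"wz":14.2,"hand":10}
  ]
}}

```text
clock: 6.0
eef_pos: [0.5373, 0.2507, 0.2792]
tool_rot: [0.17, 0.985, -0.001, -0.001]
ft_force: [-0.9, -0.1, -1.5]
grip_width: 0.0235
grasp_force: 59.2
```

Run:
```python
from h import *
units((.5393,.2512,.195),70)
S=bot.camera("scene")[:,:,::-1];T=bot.camera("top")[:,:,::-1]
p=bot.get_obs()["eef_pos"]+[0,0,-.1072];print("tip pred",proj("scene",p),proj("top",p))
cv2.imwrite("pics/g3.png",np.hstack([cv2.resize(S[100:220,300:420],(400,400),interpolation=2),cv2.resize(T[140:260,100:220],(400,400),interpolation=2)]))
```

```text
t 6.0 d [-0.035  0.025  1.685] w [-0.02 -0.01  0.08]
tip pred [369.99038323 142.26075677] [147.47621034 191.1134789 ]
```

View pics/g3.png

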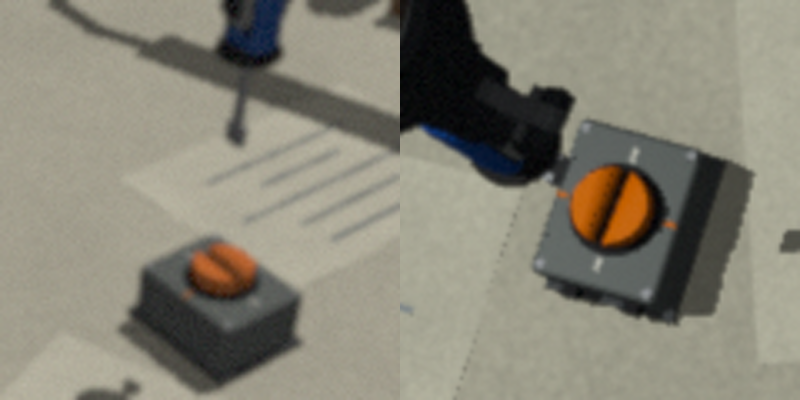

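Run:
```python
from h import *
for p in((.5393,.2514,.066),(.5386,.2502,.066),(.544,.252,.066)):print(p,proj("scene",p),proj("top",p))
print(atz("scene",367,179.4,.066),tri((163.6,201.6),(367,179.4)))
print("ticks: slot ends scene", [atz("scene",*q,.066) for q in((362.6,175.4),(371.4,183.6))])
print("slot ends top", [atz("top",*q,.066) for q in((167.4,190.4),(159.8,212.4))])
```

```text
(0.5393, 0.2514, 0.066) [365.37556723 178.54266547] [163.43890832 201.64056207]
(0.5386, 0.2502, 0.066) [364.8858697  178.65664071] [164.02080881 201.98979129]
(0.544, 0.252, 0.066) [367.10566248 179.14718075] [163.26729375 199.31978168]
[0.54435072 0.2509186  0.066     ] (array([0.54139823, 0.25326632, 0.06265404]), np.float64(0.0035034524850781805))
ticks: slot ends scene [array([0.526802  , 0.25835615, 0.066     ]), array([0.5618926 , 0.24295653, 0.066     ])]
slot ends top [array([0.56219863, 0.24470828, 0.066     ]), array([0.51756951, 0.25744745, 0.066     ])]
```

>>> {"op": "drive_tool", "data": {
  "rows": [
    {"dx":-0.05,"dy":0.03,"dz":0.6,"wx":0,"wy":0,"wz":-0.12,"hand":10},
    {"dx":-0.05,"dy":0.03,"dz":1.2,"wx":0,"wy":0,"wz":-0.12,"hand":10},
    {"dx":-0.05,"dy":0.03,"dz":1.7,"wx":0,"wy":0,"wz":-0.12,"hand":10},
    {"dx":-0.05,"dy":0.03,"dz":1.97,"wx":0,"wy":0,"wz":-0.12,"hand":10},
    {"dx":-0.05,"dy":0.03,"dz":1.97,"wx":0,"wy":0,"wz":-0.12,"hand":10},
    {"dx":-0.05,"dy":0.03,"dz":1.97,"wx":0,"wy":0,"wz":-0.12,"hand":10}
  ]
}}

```text
clock: 6.7
eef_pos: [0.5409, 0.2511, 0.182]
tool_rot: [0.166, 0.986, 0.0, 0.0]
ft_force: [0.7, -1.0, -1.3]
grip_width: 0.0239
grasp_force: 59.2
```

Run:
```python
from h import *
units((.5403,.2512,.164),71)
S=bot.camera("scene")[:,:,::-1];T=bot.camera("top")[:,:,::-1]
e=bot.get_obs()["eef_pos"];p=e+[0,0,-.1072];print("tip pred",proj("scene",p),proj("top",p),"collar",proj("scene",p+[0,0,.07]),e)
cv2.imwrite("pics/g4.png",np.hstack([cv2.resize(S[130:210,327:407],(400,400),interpolation=2),cv2.resize(T[160:240,124:204],(400,400),interpolation=2)]))
```

```text
t 6.7 d [ 0.011 -0.002  0.36 ] w [ 0.    0.   -0.03]
tip pred [366.70414009 175.65978237] [161.89698229 199.60465375] collar [370.34085787 152.12419828] [0.54148992 0.25186971 0.18300665]
```

View pics/g4.png

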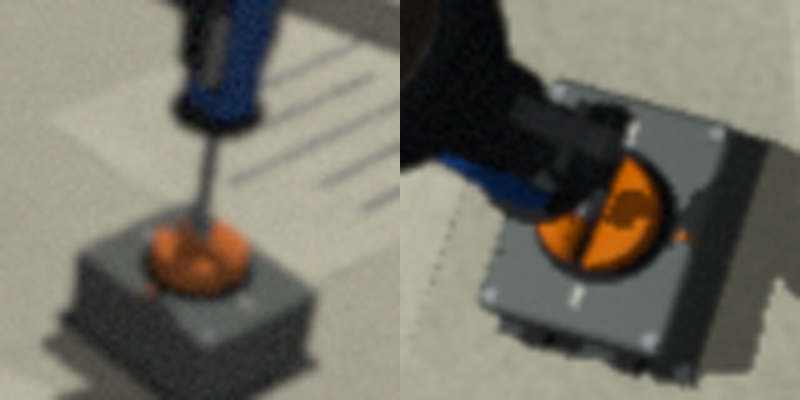

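The tip is at scene (366.6,176.4), just above the dial centre at (367,179.5), and in line with the slot. Now insert.

>>> {"op": "drive_tool", "data": {
  "rows": [
    {"dx":-0.02,"dy":0,"dz":0.1,"wx":0,"wy":0,"wz":0,"hand":10},
    {"dx":-0.02,"dy":0,"dz":0.18,"wx":0,"wy":0,"wz":0,"hand":10},
    {"dx":-0.02,"dy":0,"dz":0.22,"wx":0,"wy":0,"wz":0,"hand":10},
    {"dx":-0.02,"dy":0,"dz":0.26,"wx":0,"wy":0,"wz":0,"hand":10},
    {"dx":-0.02,"dy":0,"dz":0.26,"wx":0,"wy":0,"wz":0,"hand":10}
  ]
}}

```text
clock: 7.3
eef_pos: [0.5421, 0.2527, 0.1691]
tool_rot: [0.165, 0.986, 0.001, 0.001]
ft_force: [0.7, 2.9, 3.0]
grip_width: 0.0233
grasp_force: 59.5
```

>>> {"op": "drive_tool", "data": {
  "rows": [
    {"dx":0,"dy":0,"dz":0.04,"wx":0,"wy":0,"wz":0,"hand":10},
    {"dx":0,"dy":0,"dz":0.08,"wx":0,"wy":0,"wz":0,"hand":10},
    {"dx":0,"dy":0,"dz":0.11,"wx":0,"wy":0,"wz":0,"hand":10},
    {"dx":0,"dy":0,"dz":0.11,"wx":0,"wy":0,"wz":0,"hand":10}
  ]
}}

```text
clock: 7.7
eef_pos: [0.542, 0.253, 0.1628]
tool_rot: [0.165, 0.986, 0.001, 0.0]
ft_force: [2.4, 5.2, -0.4]
grip_width: 0.0233
grasp_force: 59.4
```

>>> {"op": "drive_tool", "data": {
  "rows": [
    {"dx":0,"dy":0.02,"dz":0,"wx":0,"wy":0,"wz":0.8,"hand":10},
    {"dx":0,"dy":0.02,"dz":0,"wx":0,"wy":0,"wz":1.6,"hand":10},
    {"dx":0,"dy":0.02,"dz":0,"wx":0,"wy":0,"wz":2.4,"hand":10},
    {"dx":0,"dy":0.02,"dz":0,"wx":0,"wy":0,"wz":3.2,"hand":10},
    {"dx":0,"dy":0.02,"dz":0,"wx":0,"wy":0,"wz":4.0,"hand":10},
    {"dx":0,"dy":0.02,"dz":0,"wx":0,"wy":0,"wz":4.8,"hand":10},
    {"dx":0,"dy":0.02,"dz":0,"wx":0,"wy":0,"wz":5.6,"hand":10}
  ]
}}

```text
clock: 8.4
eef_pos: [0.5425, 0.2532, 0.1627]
tool_rot: [0.4, 0.916, 0.001, 0.0]
ft_force: [2.3, 2.9, 1.5]
grip_width: 0.0233
grasp_force: 59.6
```

Run:
```python
from h import *
o=bot.get_obs();print(o["eef_pos"],o["ft_force"].round(1),o["ft_torque"].round(2))
units((.5420,.2530,.1628),71-96.5)
```

```text
[0.5424543  0.25323567 0.16274596] [2.3 2.9 1.5] [ 1.08 -0.73  0.11]
t 8.4 d [ 0.003 -0.01  -0.001] w [ 2.000e-02 -1.000e-02  1.366e+01]
```

>>> {"op": "drive_tool", "data": {
  "rows": [
    {"dx":0,"dy":0,"dz":0,"wx":0,"wy":0,"wz":0.8,"hand":10},
    {"dx":0,"dy":0,"dz":0,"wx":0,"wy":0,"wz":1.6,"hand":10},
    {"dx":0,"dy":0,"dz":0,"wx":0,"wy":0,"wz":2.4,"hand":10},
    {"dx":0,"dy":0,"dz":0,"wx":0,"wy":0,"wz":3.2,"hand":10},
    {"dx":0,"dy":0,"dz":0,"wx":0,"wy":0,"wz":4.0,"hand":10},
    {"dx":0,"dy":0,"dz":0,"wx":0,"wy":0,"wz":4.8,"hand":10},
    {"dx":0,"dy":0,"dz":0,"wx":0,"wy":0,"wz":5.6,"hand":10},
    {"dx":0,"dy":0,"dz":0,"wx":0,"wy":0,"wz":6.4,"hand":10},
    {"dx":0,"dy":0,"dz":0,"wx":0,"wy":0,"wz":7.2,"hand":10},
    {"dx":0,"dy":0,"dz":0,"wx":0,"wy":0,"wz":8.0,"hand":10}
  ]
}}

```text
clock: 9.4
eef_pos: [0.5414, 0.2525, 0.1626]
tool_rot: [0.69, 0.724, -0.001, -0.0]
ft_force: [0.8, 1.8, 1.5]
grip_width: 0.0238
grasp_force: 59.8
```

Run:
```python
from h import *
o=bot.get_obs();print(o["eef_pos"],o["ft_force"].round(1),o["ft_torque"].round(2))
units((.5420,.2530,.1628),71-96.5)
```

```text
[0.54144405 0.25247    0.16260382] [0.8 1.8 1.5] [ 0.68 -0.08  0.11]
t 9.4 d [ 0.01   0.012 -0.004] w [-0.01  0.01  5.66]
```

>>> {"op": "drive_tool", "data": {
  "rows": [
    {"dx":0,"dy":0,"dz":0,"wx":0,"wy":0,"wz":0.8,"hand":10},
    {"dx":0,"dy":0,"dz":0,"wx":0,"wy":0,"wz":1.6,"hand":10},
    {"dx":0,"dy":0,"dz":0,"wx":0,"wy":0,"wz":2.4,"hand":10},
    {"dx":0,"dy":0,"dz":0,"wx":0,"wy":0,"wz":3.2,"hand":10},
    {"dx":0,"dy":0,"dz":0,"wx":0,"wy":0,"wz":4.0,"hand":10},
    {"dx":0,"dy":0,"dz":0,"wx":0,"wy":0,"wz":4.6,"hand":10},
    {"dx":0,"dy":0,"dz":0,"wx":0,"wy":0,"wz":5.2,"hand":10},
    {"dx":0,"dy":0,"dz":0,"wx":0,"wy":0,"wz":5.7,"hand":10},
    {"dx":0,"dy":0,"dz":0,"wx":0,"wy":0,"wz":5.7,"hand":10}
  ]
}}

```text
clock: 10.3
eef_pos: [0.5406, 0.2525, 0.1626]
tool_rot: [0.846, 0.533, -0.001, -0.0]
ft_force: [-1.5, 2.5, 3.7]
grip_width: 0.0236
grasp_force: 59.9
```

Run:
```python
from h import *
o=bot.get_obs();print(o["eef_pos"],o["ft_force"].round(1),o["ft_torque"].round(2),o["joint_pos"].round(2))
units((.5420,.2530,.1628),71-96.5)
```

```text
[0.54064796 0.25252772 0.16260617] [-1.5  2.5  3.7] [0.72 0.62 0.11] [0.44 0.48 0.14 1.23 0.   2.45]
t 10.3 d [ 0.02   0.02  -0.004] w [-0.02  0.02 -0.01]
```

>>> {"op": "drive_tool", "data": {
  "rows": [
    {"dx":0,"dy":0,"dz":0,"wx":0,"wy":0,"wz":0.4,"hand":10},
    {"dx":0,"dy":0,"dz":0,"wx":0,"wy":0,"wz":0.8,"hand":10},
    {"dx":0,"dy":0,"dz":0,"wx":0,"wy":0,"wz":0.8,"hand":10}
  ]
}}

```text
clock: 10.6
eef_pos: [0.5407, 0.2526, 0.1626]
tool_rot: [0.864, 0.504, -0.001, -0.0]
ft_force: [-3.1, 1.2, 4.7]
grip_width: 0.0234
grasp_force: 60.1
```

Run:
```python
from h import *
o=bot.get_obs();print(o["eef_pos"],o["ft_force"].round(1),o["ft_torque"].round(2),o["joint_pos"].round(2))
units((.5420,.2530,.1628),71-96.5)
T=bot.camera("top")[:,:,::-1];S=bot.camera("scene")[:,:,::-1]
cv2.imwrite("pics/g5.png",np.hstack([cv2.resize(S[140:210,332:402],(400,400),interpolation=2),cv2.resize(T[160:240,124:204],(400,400),interpolation=2)]))
```

```text
[0.54070196 0.25258462 0.16264666] [-3.1  1.2  4.7] [0.66 0.89 0.25] [0.44 0.48 0.14 1.23 0.   2.52]
t 10.6 d [ 0.02   0.019 -0.003] w [-0.02  0.02 -0.79]
```

View pics/g5.png

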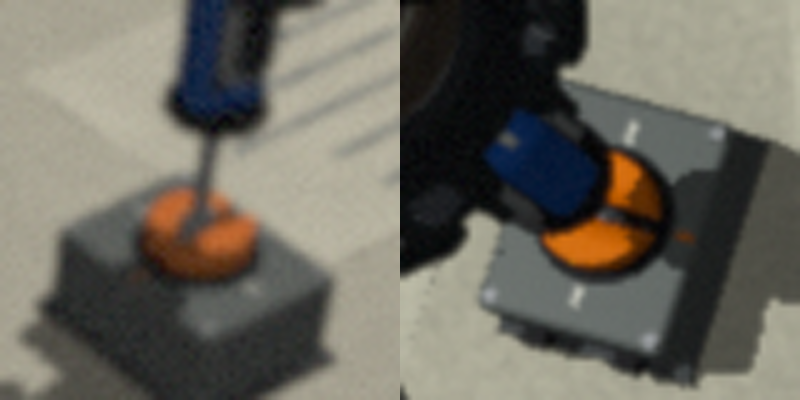

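The dial's slot now points at the orange tick (right tile, 685,237), and the yaw torque rose from 0.11 to 0.25, so it has reached the stop. I'll nudge a little more to confirm that.

>>> {"op": "drive_tool", "data": {
  "rows": [
    {"dx":0,"dy":0,"dz":0,"wx":0,"wy":0,"wz":0.3,"hand":10},
    {"dx":0,"dy":0,"dz":0,"wx":0,"wy":0,"wz":0.3,"hand":10}
  ]
}}

```text
clock: 10.9
eef_pos: [0.5407, 0.2526, 0.1626]
tool_rot: [0.87, 0.492, -0.001, -0.0]
ft_force: [-3.6, 1.6, 6.0]
grip_width: 0.0236
grasp_force: 60.2
```

Run:
```python
from h import *
o=bot.get_obs();print(o["eef_pos"],o["ft_force"].round(1),o["ft_torque"].round(2))
```

```text
[0.54074517 0.25261607 0.16259802] [-3.6  1.6  6. ] [0.57 1.23 0.35]
```

>>> {"op": "drive_tool", "data": {
  "rows": [
    {"dx":0,"dy":0,"dz":0,"wx":0,"wy":0,"wz":-0.8,"hand":10},
    {"dx":0,"dy":0,"dz":0,"wx":0,"wy":0,"wz":-1.5,"hand":10},
    {"dx":0,"dy":0,"dz":0,"wx":0,"wy":0,"wz":-1.5,"hand":10},
    {"dx":0,"dy":0,"dz":-0.2,"wx":0,"wy":0,"wz":-1.5,"hand":10},
    {"dx":0,"dy":0,"dz":-0.5,"wx":0,"wy":0,"wz":-1.5,"hand":10},
    {"dx":0,"dy":0,"dz":-1.1,"wx":0,"wy":0,"wz":-1.5,"hand":10},
    {"dx":0,"dy":0,"dz":-1.8,"wx":0,"wy":0,"wz":-1.5,"hand":10},
    {"dx":0,"dy":0,"dz":-2.35,"wx":0,"wy":0,"wz":-1.5,"hand":10},
    {"dx":0,"dy":0,"dz":-2.35,"wx":0,"wy":0,"wz":-1.5,"hand":10}
  ]
}}

```text
clock: 11.8
eef_pos: [0.5446, 0.2528, 0.2858]
tool_rot: [0.837, 0.547, 0.005, 0.002]
ft_force: [0.2, 0.5, -0.4]
grip_width: 0.0235
grasp_force: 59.5
```

Run:
```python
from h import *
o=bot.get_obs();print(o["eef_pos"],o["ft_force"].round(1),o["ft_torque"].round(2))
units((.4836,-.1755,.28),141.3)
```

```text
[0.54456981 0.2528393  0.28575312] [ 0.2  0.5 -0.4] [ 0.02 -0.04 -0.  ]
t 11.8 d [-8.337  2.32   0.082] w [  0.12   0.12 -32.99]
```

>>> {"op": "drive_tool", "data": {
  "rows": [
    {"dx":-0.2,"dy":0.05,"dz":0,"wx":0,"wy":0,"wz":-0.8,"hand":10},
    {"dx":-0.6,"dy":0.15,"dz":0,"wx":0,"wy":0,"wz":-2.2,"hand":10},
    {"dx":-1.05,"dy":0.28,"dz":0,"wx":0,"wy":0,"wz":-3.8,"hand":10},
    {"dx":-1.5,"dy":0.4,"dz":0,"wx":0,"wy":0,"wz":-5.4,"hand":10},
    {"dx":-1.95,"dy":0.53,"dz":0,"wx":0,"wy":0,"wz":-7.0,"hand":10},
    {"dx":-2.4,"dy":0.66,"dz":0,"wx":0,"wy":0,"wz":-8.6,"hand":10},
    {"dx":-2.85,"dy":0.78,"dz":0,"wx":0,"wy":0,"wz":-10.2,"hand":10},
    {"dx":-3.3,"dy":0.91,"dz":0,"wx":0,"wy":0,"wz":-11.8,"hand":10},
    {"dx":-3.75,"dy":1.03,"dz":0,"wx":0,"wy":0,"wz":-13.4,"hand":10},
    {"dx":-4.2,"dy":1.16,"dz":0,"wx":0,"wy":0,"wz":-15.0,"hand":10},
    {"dx":-4.65,"dy":1.28,"dz":0,"wx":0,"wy":0,"wz":-16.6,"hand":10},
    {"dx":-5.1,"dy":1.41,"dz":0,"wx":0,"wy":0,"wz":-18.2,"hand":10},
    {"dx":-5.55,"dy":1.54,"dz":0,"wx":0,"wy":0,"wz":-19.8,"hand":10},
    {"dx":-6.0,"dy":1.66,"dz":0,"wx":0,"wy":0,"wz":-21.4,"hand":10},
    {"dx":-6.45,"dy":1.79,"dz":0,"wx":0,"wy":0,"wz":-23.0,"hand":10},
    {"dx":-6.9,"dy":1.92,"dz":0,"wx":0,"wy":0,"wz":-24.6,"hand":10},
    {"dx":-7.3,"dy":2.03,"dz":0,"wx":0,"wy":0,"wz":-26.2,"hand":10},
    {"dx":-7.7,"dy":2.14,"dz":0,"wx":0,"wy":0,"wz":-27.8,"hand":10},
    {"dx":-8.0,"dy":2.23,"dz":0,"wx":0,"wy":0,"wz":-29.4,"hand":10},
    {"dx":-8.2,"dy":2.28,"dz":0,"wx":0,"wy":0,"wz":-30.6,"hand":10}
  ]
}}

```text
clock: 13.8
eef_pos: [0.4817, -0.1706, 0.2793]
tool_rot: [-0.338, 0.941, -0.0, -0.001]
ft_force: [-0.6, -0.2, -1.2]
grip_width: 0.023
grasp_force: 59.4
```

Run:
```python
from h import *
units((.4836,-.1755,.28),141.3)
T=bot.camera("top")[:,:,::-1];cv2.imwrite("pics/dial.png",T)
h=cv2.cvtColor(np.ascontiguousarray(T),cv2.COLOR_BGR2HSV)
m=((h[...,0]<20)&(h[...,1]>150)&(h[...,2]>60)).astype(np.uint8);m[:,:153]=0;m[:,176]=0;m[:188]=0;m[216:]=0;m[:,177:]=0
for r in range(190,214): print("".join(".#"[x] for x in m[r,150:180]))
```

```text
t 13.8 d [ 0.034 -0.1   -0.015] w [ 0.   -0.03 -2.35]
..........########............
........############..........
......################........
.....#################........
....###################.......
...#####################......
...#####################......
...######################.....
......###################.....
.........################.....
.............############.....
...####.........##########....
...########.........######....
...############.........#.....
...###############............
...###################........
...####################.......
...#####################......
...####################.......
...###################........
....#################.........
.....###############..........
.......###########............
.........#######..............
```

>>> {"op": "drive_tool", "data": {
  "rows": [
    {"dx":0.03,"dy":-0.1,"dz":0,"wx":0,"wy":0,"wz":-1.2,"hand":10},
    {"dx":0.03,"dy":-0.1,"dz":0,"wx":0,"wy":0,"wz":-2.35,"hand":10},
    {"dx":0.03,"dy":-0.1,"dz":0.4,"wx":0,"wy":0,"wz":-2.35,"hand":10},
    {"dx":0.03,"dy":-0.1,"dz":0.8,"wx":0,"wy":0,"wz":-2.35,"hand":10},
    {"dx":0.03,"dy":-0.1,"dz":1.2,"wx":0,"wy":0,"wz":-2.35,"hand":10},
    {"dx":0.03,"dy":-0.1,"dz":1.4,"wx":0,"wy":0,"wz":-2.35,"hand":10},
    {"dx":0.03,"dy":-0.1,"dz":1.4,"wx":0,"wy":0,"wz":-2.35,"hand":10},
    {"dx":0.03,"dy":-0.1,"dz":1.4,"wx":0,"wy":0,"wz":-2.35,"hand":10}
  ]
}}

```text
clock: 14.65
eef_pos: [0.4846, -0.1736, 0.2106]
tool_rot: [-0.432, 0.902, -0.0, -0.0]
ft_force: [0.4, 0.1, -0.0]
grip_width: 0.0235
grasp_force: 59.5
```

Run:
```python
from h import *
units((.4836,-.1755,.118),141.3)
S=bot.camera("scene")[:,:,::-1];T=bot.camera("top")[:,:,::-1]
p=bot.get_obs()["eef_pos"]+[0,0,-.1072];print("tip pred",proj("scene",p),proj("top",p),"hole",proj("scene",(.482,-.174,.08)),proj("top",(.482,-.174,.08)))
cv2.imwrite("pics/g6.png",np.hstack([cv2.resize(S[215:315,180:280],(400,400),interpolation=2),cv2.resize(T[180:280,330:430],(400,400),interpolation=2)]))
```

```text
t 14.65 d [ 0.042 -0.007  1.853] w [-0.   -0.   -0.03]
tip pred [226.52297138 254.41290321] [382.83316576 227.54605158] hole [226.57359115 262.10970955] [380.36112179 230.8286232 ]
```

View pics/g6.png

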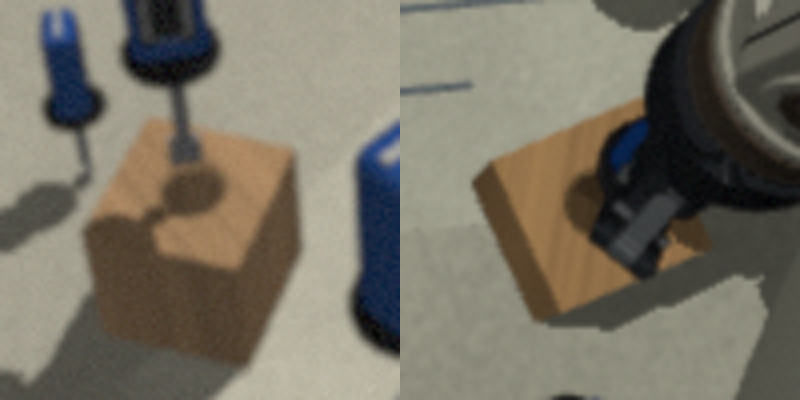

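The tip at scene (226.5,254) is above the hole at (228,262), well within the tolerance. Descending now.

>>> {"op": "drive_tool", "data": {
  "rows": [
    {"dx":0.02,"dy":0,"dz":0.2,"wx":0,"wy":0,"wz":0,"hand":10},
    {"dx":0.02,"dy":0,"dz":0.4,"wx":0,"wy":0,"wz":0,"hand":10},
    {"dx":0.02,"dy":0,"dz":0.6,"wx":0,"wy":0,"wz":0,"hand":10},
    {"dx":0.02,"dy":0,"dz":0.8,"wx":0,"wy":0,"wz":0,"hand":10},
    {"dx":0.02,"dy":0,"dz":0.8,"wx":0,"wy":0,"wz":0,"hand":10}
  ]
}}

```text
clock: 15.25
eef_pos: [0.4824, -0.1738, 0.1681]
tool_rot: [-0.432, 0.902, 0.001, -0.001]
ft_force: [-0.3, -0.7, -1.4]
grip_width: 0.0234
grasp_force: 59.5
```

>>> {"op": "drive_tool", "data": {
  "rows": [
    {"dx":0,"dy":0,"dz":0.25,"wx":0,"wy":0,"wz":0,"hand":10},
    {"dx":0,"dy":0,"dz":0.5,"wx":0,"wy":0,"wz":0,"hand":10},
    {"dx":0,"dy":0,"dz":0.75,"wx":0,"wy":0,"wz":0,"hand":10},
    {"dx":0,"dy":0,"dz":0.9,"wx":0,"wy":0,"wz":0,"hand":10},
    {"dx":0,"dy":0,"dz":1.0,"wx":0,"wy":0,"wz":0,"hand":10},
    {"dx":0,"dy":0,"dz":1.0,"wx":0,"wy":0,"wz":0,"hand":10}
  ]
}}

```text
clock: 15.85
eef_pos: [0.4835, -0.1741, 0.1198]
tool_rot: [-0.432, 0.902, 0.0, -0.0]
ft_force: [0.5, -0.2, -0.9]
grip_width: 0.0234
grasp_force: 59.5
```

>>> {"op": "drive_tool", "data": {
  "rows": [
    {"dx":0,"dy":0,"dz":0.03,"wx":0,"wy":0,"wz":0,"hand":10},
    {"dx":0,"dy":0,"dz":0.05,"wx":0,"wy":0,"wz":0,"hand":10},
    {"dx":0,"dy":0,"dz":0.05,"wx":0,"wy":0,"wz":0,"hand":10}
  ]
}}

```text
clock: 16.15
eef_pos: [0.484, -0.1743, 0.1181]
tool_rot: [-0.432, 0.902, -0.0, 0.0]
ft_force: [0.1, 0.6, -0.3]
grip_width: 0.0233
grasp_force: 59.5
```

Within about 1 mm of rest. I'll lower slightly more, then open gently, wait and retreat.

>>> {"op": "drive_tool", "data": {
  "rows": [
    {"dx":0,"dy":0,"dz":0.02,"wx":0,"wy":0,"wz":0,"hand":10},
    {"dx":0,"dy":0,"dz":0.02,"wx":0,"wy":0,"wz":0,"hand":10},
    {"dx":0,"dy":0,"dz":0.02,"wx":0,"wy":0,"wz":0,"hand":30},
    {"dx":0,"dy":0,"dz":0.02,"wx":0,"wy":0,"wz":0,"hand":40},
    {"dx":0,"dy":0,"dz":0.02,"wx":0,"wy":0,"wz":0,"hand":60},
    {"dx":0,"dy":0,"dz":0.02,"wx":0,"wy":0,"wz":0,"hand":85},
    {"dx":0,"dy":0,"dz":0.02,"wx":0,"wy":0,"wz":0,"hand":85},
    {"dx":0,"dy":0,"dz":0.02,"wx":0,"wy":0,"wz":0,"hand":85},
    {"dx":0,"dy":0,"dz":0.02,"wx":0,"wy":0,"wz":0,"hand":85},
    {"dx":0,"dy":0,"dz":-0.3,"wx":0,"wy":0,"wz":0,"hand":85},
    {"dx":0,"dy":0,"dz":-0.8,"wx":0,"wy":0,"wz":0,"hand":85},
    {"dx":0,"dy":0,"dz":-1.5,"wx":0,"wy":0,"wz":0,"hand":85},
    {"dx":0,"dy":0,"dz":-2.2,"wx":0,"wy":0,"wz":0,"hand":85},
    {"dx":0,"dy":0,"dz":-2.9,"wx":0,"wy":0,"wz":0,"hand":85},
    {"dx":0,"dy":0,"dz":-3.0,"wx":0,"wy":0,"wz":0,"hand":85},
    {"dx":0,"dy":0,"dz":-3.0,"wx":0,"wy":0,"wz":0,"hand":85}
  ]
}}

```text
clock: 17.75
eef_pos: [0.4845, -0.1745, 0.2691]
tool_rot: [-0.432, 0.902, -0.001, 0.001]
ft_force: [0.7, -0.1, -0.8]
grip_width: 0.0849
grasp_force: 0.0
```

Run:
```python
from h import *
S=bot.camera("scene")[:,:,::-1];T=bot.camera("top")[:,:,::-1]
cv2.imwrite("pics/g7.png",np.hstack([cv2.resize(S[215:315,180:280],(400,400),interpolation=2),cv2.resize(T[150:290,140:280],(400,400),interpolation=2)]))
```

```text
(no output)
```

View pics/g7.png

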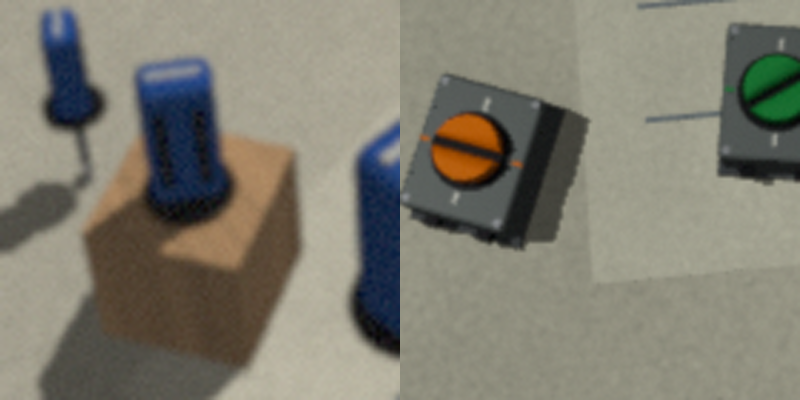

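The driver stands upright in its block (left tile, 178,140). The orange slot is on the orange ticks (right tile, 467,150), and the green dial is unchanged.

```bash
python3 -c "
from workcell import bot
print(bot.job_done())"
```

```text
the job is handed in; nothing more can be done
None
```

I turned the orange dial a quarter turn clockwise to its stop and stood the blue screwdriver upright in its block again. The gripper has let go, the green dial was not touched, and I handed the job in at about 18 s on the robot's clock; no verdict came back.

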